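Load the reagent deck: five bottles, five fitted nests

TASK

Load the reagent deck for the next run: stand each of the five bottles and vials upright, fully down, in the nest made for it, where the cup has the colour of the band on the label and the bore fits the bottle (there are two blue cups: the narrow one is for the blue-capped vial, the wider one for the small amber bottle). Keep every bottle upright on the way and leave all of them released and at rest.

Things in the scene. Friction and masses are not known exactly. Their poses are not given: they have to be found in the camera images.
- red_vial: small clear vial with a red screw cap and a red band on its label; round, 26 mm in diameter and 62 mm tall with its cap, closed, stands loose and upright on the bench at the start. Origin: centre of its underside; z up along the bottle.
- blue_vial: small clear vial with a blue screw cap and a blue band on its label; round, 26 mm in diameter and 62 mm tall with its cap, closed, stands loose and upright on the bench at the start. Origin: centre of its underside; z up along the bottle.
- small_amber: the smaller of the two brown glass bottles, black cap, blue band on its label; round, 40 mm in diameter and 82 mm tall with its cap, closed, stands loose and upright on the bench at the start. Origin: centre of its underside; z up along the bottle.
- large_amber: the larger of the two brown glass bottles, black cap, orange band on its label; round, 48 mm in diameter and 98 mm tall with its cap, closed, stands loose and upright on the bench at the start. Origin: centre of its underside; z up along the bottle.
- white_bottle: white plastic bottle with a blue cap and a green band on its label, the tallest and widest of the five; round, 62 mm in diameter and 128 mm tall with its cap, closed, stands loose and upright on the bench at the start. Origin: centre of its underside; z up along the bottle.
- nest_red: nest with a red cup, narrow bore of 34 mm clear diameter, on a white foot 87 mm square fixed in a bay of the deck (bays 90 mm apart). Origin: centre of the foot's underside, 6 mm above the bench; z up. Floor of the bore 5 mm, rim 25.5 mm above the origin; wall 5 mm; mouth flared outward 3.5 mm over the top 6 mm. For the 26 mm vial whose label band is red.
- nest_blue_small: nest with a blue cup, narrow bore of 34 mm clear diameter, on a white foot 87 mm square fixed in a bay of the deck (bays 90 mm apart). Origin: centre of the foot's underside, 6 mm above the bench; z up. Floor of the bore 5 mm, rim 25.5 mm above the origin; wall 5 mm; mouth flared outward 3.5 mm over the top 6 mm. For the 26 mm vial whose label band is blue.
- nest_blue_large: nest with a blue cup, medium bore of 48 mm clear diameter, on a white foot 87 mm square fixed in a bay of the deck (bays 90 mm apart). Origin: centre of the foot's underside, 6 mm above the bench; z up. Floor of the bore 5 mm, rim 25.5 mm above the origin; wall 5 mm; mouth flared outward 3.5 mm over the top 6 mm. For the 40 mm bottle whose label band is blue.
- nest_orange: nest with an orange cup, wide bore of 56 mm clear diameter, on a white foot 87 mm square fixed in a bay of the deck (bays 90 mm apart). Origin: centre of the foot's underside, 6 mm above the bench; z up. Floor of the bore 5 mm, rim 25.5 mm above the origin; wall 5 mm; mouth flared outward 3.5 mm over the top 6 mm. For the 48 mm bottle whose label band is orange.
- nest_green: nest with a green cup, widest bore of 70 mm clear diameter, on a white foot 87 mm square fixed in a bay of the deck (bays 90 mm apart). Origin: centre of the foot's underside, 6 mm above the bench; z up. Floor of the bore 5 mm, rim 25.5 mm above the origin; wall 5 mm; mouth flared outward 3.5 mm over the top 6 mm. For the 62 mm bottle whose label band is green.
There are look-alikes about, which are no part of the job. Leave any green, turquoise or yellow look-alike of the red_vial alone.

How it is judged:
By the outcome, as a careful person would: the job done as asked, in the order asked, and still so for the second after the job is handed in, with the robot touching nothing.
It also fails if it takes over 149 s, if anything falls off the work surface, if the arm or the gripper's body presses on something with over 40 N, if the wrist force passes 120 N, or if a joint passes its speed limit or range.

ROBOT

A 7-joint arm with a two-finger parallel gripper is mounted at the origin on a cart in front of the work surface, level with it; the furniture and walls round the work are solid. World frame = base frame: x ahead of the robot, y to its left, z up, the work surface at z = 0. Lengths are in m, angles in rad, forces in N, time in s.
With the tool pointing down it reaches from about 0.425 to 0.875 m from the base axis. Payload 4.7 kg.
Tool frame: the origin (TCP) lies midway between the tips of the shut fingers; the grasp point (between the pads) lies 19 mm behind it; z points along the fingers, y is the line along which they close (so a half turn about z gives the same grasp; the last joint's range is limited). The gripper opens to 87 mm and grips with 3 to 60 N. Pads are 19 mm wide; open, the fingers measure 117 mm over their backs; the gripper's body (75 mm by 190 mm) begins 51 mm behind the grasp point.
Start: joints at [-1.254, 0.321, -0.07, 1.45, 0.023, 1.371, -0.057], TCP at [0.194, 0.62, 0.223] pointing down, gripper open.
Joint ranges: [-2.86, 2.86], [-0.3, 2.09], [-1.38, 1.24], [0.06, 2.45], [-1.56, 4.7], [0.09, 2.05], [-2.69, 2.69]. Speed limits (rad/s): [2.57, 2.57, 3.14, 3.14, 3.14, 3.14, 3.14].

INTERFACE

Orientations are given as a rotation vector (axis times angle).
In Python, from bench import ctrl gives the robot as it stands. The module is installed in compiled form; this text tells all that it offers.
- The arm moves only by the shell command python3 -m handwheel 'ROWS' [FORCE]. ROWS is JSON, a list of rows, each a list of 7 numbers: the finger opening in m, from 0 to 0.087, then the shift along the tool's x, y, z in m, then the turn, a rotation vector about the tool's x, y, z in degrees. A call has 1 to 12 rows; each row shifts and turns the commanded pose from where the row before left it, along the tool's axes as they then stand; what a row does not reach is not made up. A row lasts 1/8 s, in which the tool goes at most 62.5 mm and 10.7 degrees, less where a joint would pass 70% of its speed; a pose out of reach is approached as far as the arm can. A call is refused whole if a number of a shift passes 0.0625 or a number of a turn 10.7, either way. A call with a gripper value outside its range is refused whole. The fingers move at their own pace and stop on an object; FORCE is the grip in N (left out, the last holds). Time passes only in rows, so rows that do not move let the fingers close. It gives the time, the measured TCP pose, the force, the opening and the grip force at its end, in the units of the state.
- ctrl.get_state(): the state, without advancing time (a new reading comes with each control period).
- ctrl.get_image(name): name is "scene" or "top" or "wrist"; returns (picture, depth): 384x512x3 uint8, blue, green, red; 384x512 float32, m along the optical axis (not along the pixel's ray), 0 where there is no reading.
- ctrl.camera_info(name): a dict with "intrinsics" (3x3 intrinsics, pixels), "R" (3x3) and "t" (3): a world point X has camera coordinates R X + t. Camera axes: x right, y down, z forward; pixel columns grow to the right and rows downward; lengths in m; the calibration is good to about 2 mm. A picture is of the moment at which its call begins: read the wrist's pose just before it. camera_info takes no time and is no camera call; for the wrist camera it gives the pose at the moment of the call.
- ctrl.close_job(): hands the job in; it is judged then, once.
The state is a dict: "time": time; "joint_positions": joint angles; "qd": joint speeds; "joint_torque": joint torques, N m; "position": TCP position; "tool_rot": TCP orientation; "ft_force": force on the tool from outside, world axes, zero at the start; "torque": the same for the moment, N m; "grip_width": opening from 0.0 (shut) to 1.0 (fully open); "grip_force": force on a finger pad.
Only numpy, scipy, OpenCV 4.12 (cv2) and the standard library are available. Lean on these libraries where they do the work, as an engineer would, in place of code of your own. Each camera call takes 0.05 s, during which the arm holds its last target. There are 200 camera calls.

## Working session

There is one attempt and no reset: what is moved stays moved. The work goes in short steps, Python scripts to look and compute and a shell command to move; the robot and the scene stay as the last step left them, time stands still between calls to the robot, and variables do not carry over. Pictures are saved under pics/ and viewed, at most 14 in all, crops included, and the job is handed in when it is done.

```bash
mkdir -p pics; python3 - <<'E'
from bench import ctrl
import cv2,numpy as np
s=ctrl.get_state();print(s)
for n in("scene","top","wrist"):
    c=ctrl.camera_info(n);im,d=ctrl.get_image(n);cv2.imwrite(f"pics/{n}0.png",im);np.savez(f"{n}0.npz",im=im,d=d,K=c["intrinsics"],R=c["R"],t=c["t"]);print(n,c["intrinsics"],c["R"],c["t"],(d>0).mean())
E
```

```text
{'time': 0.0, 'joint_positions': array([-1.25389411,  0.32184551, -0.0700686 ,  1.45167277,  0.02260436,
        1.3707918 , -0.05689144]), 'qd': array([-6.57615047e-04, -5.09129264e-05,  1.96274057e-03,  3.07914320e-04,
       -6.87834548e-04, -2.80325824e-04, -9.65516649e-04]), 'joint_torque': array([ 4.11750925e-04, -4.91276872e+01, -4.03775359e-01, -3.12528992e+01,
       -6.39540888e-02,  4.35813633e-02,  1.71979000e-04]), 'position': array([0.19372166, 0.61988254, 0.22144789]), 'tool_rot': array([-4.73759205e-01, -3.10547682e+00,  3.01863898e-03]), 'ft_force': array([ 0.18808458,  0.5383864 , -0.29149925]), 'torque': array([ 0.00968971, -0.01259307,  0.06140339]), 'grip_force': 0.0, 'grip_width': 0.9974023320381746}
scene [[353.47905892   0.         261.92174917]
 [  0.         353.47905892 187.35894234]
 [  0.           0.           1.        ]] [[ 0.83525858 -0.54966526 -0.01453319]
 [-0.27002163 -0.38700761 -0.8816538 ]
 [ 0.47899001  0.74033318 -0.47167293]] [-0.49865935  0.14429657  0.65281267] 0.9932047526041666
top [[369.23351838   0.         259.50434129]
 [  0.         369.23351838 191.9730522 ]
 [  0.           0.           1.        ]] [[-0.11280778 -0.99359374 -0.00677386]
 [-0.97350405  0.1118865  -0.19942735]
 [ 0.19890767 -0.01590258 -0.9798892 ]] [-0.0313583   0.5329713   0.97853001] 0.9962107340494791
wrist [[277.40380008   0.         255.12393227]
 [  0.         277.40380008 192.44654665]
 [  0.           0.           1.        ]] [[ 0.29865886  0.95435898 -0.00135297]
 [ 0.92179706 -0.28810113  0.25939914]
 [ 0.2471701  -0.07871901 -0.96576926]] [-0.64867123 -0.03085599  0.38915707] 0.9867299397786459
```

View pics/scene0.png

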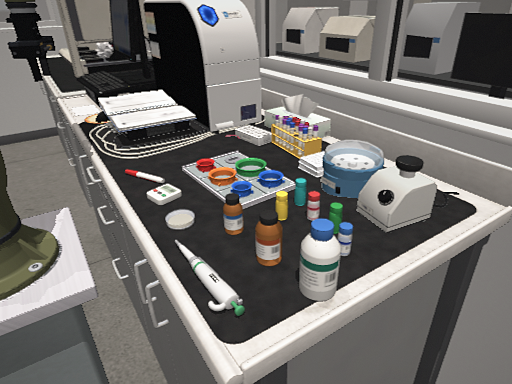

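View pics/top0.png

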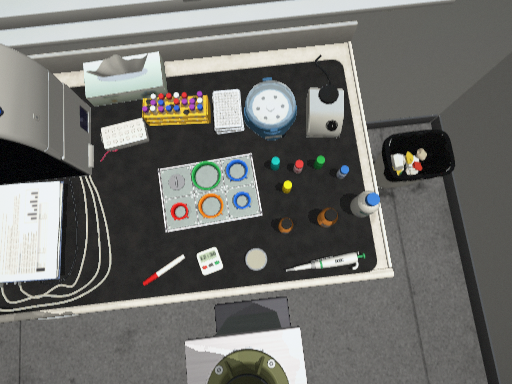

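View pics/wrist0.png

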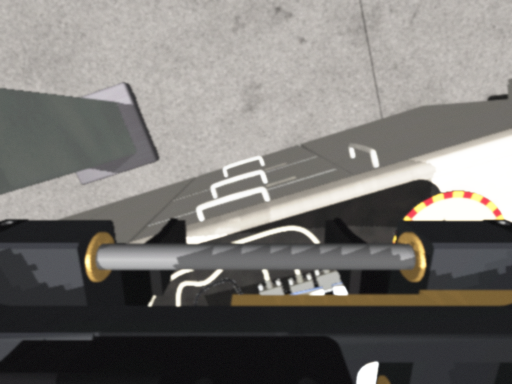

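The scene view shows the deck in the middle with the nests and the bottles to its right (robot's right). In the top view, the nests are red (180,211), orange (210,205), narrow blue (242,200), wide blue (236,170) and green (206,176). The bottles are red vial (299,166), blue vial (343,171), small amber (286,226), large amber (327,217) and white (369,204). The teal, green and yellow vials are decoys. The wrist view shows the bench edge and floor only.

```bash
cat > h.py <<'E'
import numpy as np,cv2
def load(n): return np.load(n+".npz")
def cloud(f):
    d=f["d"];v,u=np.mgrid[:d.shape[0],:d.shape[1]];K=f["K"]
    P=np.stack([(u-K[0,2])/K[0,0]*d,(v-K[1,2])/K[1,1]*d,d],-1)
    return (P-f["t"])@f["R"]
def ray(f,u,v,z):
    C=-f["R"].T@f["t"];r=f["R"].T@np.linalg.inv(f["K"])@[u,v,1];return C+r*(z-C[2])/r[2]
def proj(f,X):
    p=f["K"]@(f["R"]@np.array(X)+f["t"]);return p[:2]/p[2]
def circ(xy):
    A=np.c_[2*xy,np.ones(len(xy))];s=np.linalg.lstsq(A,(xy**2).sum(1),rcond=None)[0]
    return s[:2],np.sqrt(s[2]+s[:2]@s[:2])
E
python3 - <<'E'
from h import *
F={n:load(n+"0") for n in("top","scene")}
T=F["top"];W={n:cloud(F[n]) for n in F}
B=dict(red=(299,166,.062),blue=(343,171,.062),sa=(286,226,.082),la=(327,217,.098),white=(369,204,.128),
 dteal=(275,162,.062),dgreen=(320,160,.062),dyel=(287,186,.062))
for k,(u,v,h) in B.items():
    p=ray(T,u,v,h);o=[]
    for n in F:
        q=W[n];m=(np.hypot(q[...,0]-p[0],q[...,1]-p[1])<.04)&(abs(q[...,2]-h)<.006)
        a=q[m];o+=[m.sum(),np.round((a.min(0)+a.max(0))[:2]/2,4),np.round(a.mean(0),4)] if m.sum() else [0]
    print(k,p[:2].round(3),*o)
N=dict(red=(180,211),orange=(210,205),bs=(242,200),bl=(236,170),green=(206,176),spare=(177,181))
for k,(u,v) in N.items():
    p=ray(T,u,v,.0315);o=[]
    for n in F:
        hsv=cv2.cvtColor(F[n]["im"],cv2.COLOR_BGR2HSV)
        q=W[n];m=(np.hypot(q[...,0]-p[0],q[...,1]-p[1])<.05)&(abs(q[...,2]-.0315)<.006)&(hsv[...,1]>120)
        a=q[m]
        if m.sum()>5: c,r=circ(a[:,:2]);o+=[m.sum(),c.round(4),r.round(4),a[:,2].mean().round(4),np.round((a.min(0)+a.max(0))[:2]/2,4)]
    print(k,p[:2].round(3),*o)
b=W["top"][226:280:6,120:300:20,2];print("bench z",np.median(b))
E
```

```text
red [ 0.586 -0.21 ] 59 [ 0.5941 -0.211 ] [ 0.5935 -0.2109  0.0628] 67 [ 0.5904 -0.2109] [ 0.5888 -0.2122  0.0596]
blue [ 0.557 -0.331] 63 [ 0.5633 -0.3348] [ 0.5626 -0.3345  0.0626] 101 [ 0.5598 -0.3351] [ 0.5584 -0.3362  0.0598]
sa [ 0.42  -0.151] 86 [ 0.4283 -0.1531] [ 0.4283 -0.153   0.0828] 99 [ 0.4237 -0.1522] [ 0.4237 -0.1542  0.0798]
la [ 0.43 -0.26] 117 [ 0.437  -0.2707] [ 0.4368 -0.2701  0.0987] 178 [ 0.433  -0.2706] [ 0.432  -0.2721  0.0959]
white [ 0.447 -0.366] 143 [ 0.4613 -0.3783] [ 0.461  -0.378   0.1285] 271 [ 0.4577 -0.3785] [ 0.4562 -0.3803  0.1261]
dteal [ 0.605 -0.145] 63 [ 0.6111 -0.1454] [ 0.61   -0.1455  0.0623] 58 [ 0.6062 -0.1443] [ 0.6053 -0.1472  0.0595]
dgreen [ 0.596 -0.271] 62 [ 0.5992 -0.2729] [ 0.5984 -0.2725  0.062 ] 76 [ 0.5956 -0.2722] [ 0.5939 -0.2737  0.0597]
dyel [ 0.532 -0.169] 63 [ 0.538  -0.1704] [ 0.5377 -0.1709  0.0622] 63 [ 0.5342 -0.1709] [ 0.5335 -0.1719  0.0597]
red [0.502 0.138] 103 [0.5031 0.14  ] 0.0212 0.0316 [0.5031 0.1402] 71 [0.5004 0.1373] 0.0227 0.0282 [0.5003 0.1271]
orange [0.509 0.052] 167 [0.5096 0.0505] 0.0324 0.0311 [0.5163 0.0516] 130 [0.5092 0.0502] 0.0339 0.0282 [0.514  0.0514]
bs [ 0.513 -0.04 ] 102 [ 0.514  -0.0392] 0.0211 0.0313 [ 0.5148 -0.0389] 98 [ 0.5106 -0.0394] 0.0216 0.0284 [ 0.5107 -0.0386]
bl [ 0.603 -0.032] 142 [ 0.6026 -0.0284] 0.03 0.0314 [ 0.6042 -0.0232] 126 [ 0.5994 -0.0282] 0.0305 0.0285 [ 0.6017 -0.0234]
green [0.595 0.056] 178 [0.5978 0.056 ] 0.0391 0.0313 [0.5989 0.0568] 124 [0.5947 0.0553] 0.0397 0.0283 [0.5947 0.0568]
spare [0.59 0.14] 25 [0.5932 0.0926] 0.0086 0.0314 [0.593  0.0948] 18 [0.5912 0.0927] 0.0084 0.0276 [0.5908 0.0953]
bench z 0.0018167943047575936
```

```bash
python3 - <<'E'
from h import *
from scipy.spatial.transform import Rotation as Ro
G=np.array([[0,0],[0,-.09],[0,-.18],[.09,-.18],[.09,-.09]])
for M in (np.array([[.5031,.14],[.5096,.0505],[.514,-.0392],[.6026,-.0284],[.5978,.056]]),np.array([[.5004,.1373],[.5092,.0502],[.5106,-.0394],[.5994,-.0282],[.5947,.0553]])):
    g=G-G.mean(0);m=M-M.mean(0);a=np.arctan2((g[:,0]*m[:,1]-g[:,1]*m[:,0]).sum(),(g*m).sum())
    R=np.array([[np.cos(a),-np.sin(a)],[np.sin(a),np.cos(a)]]);f=g@R.T+M.mean(0);print(np.degrees(a),f.round(4).tolist(),(M-f).round(4).tolist())
# height map 5cm cells (max z), rows x, cols y
c=np.concatenate([cloud(load(n)).reshape(-1,3) for n in("top0","scene0")])
xs=np.arange(.2,.9,.05);ys=np.arange(.8,-.55,-.05)
print("y     ",*["%4d"%round(y*100) for y in ys])
for x in xs[::-1]:
    print("x%.2f "%x,*["%4d"%(1000*np.percentile(q,98) if len(q:=c[(abs(c[:,0]-x)<.025)&(abs(c[:,1]-y)<.025)&(c[:,2]>-.1),2])>3 else -1) for y in ys])
E
```

```text
3.9095278499311967 [[0.5021, 0.1411], [0.5083, 0.0513], [0.5144, -0.0385], [0.6042, -0.0324], [0.5981, 0.0574]] [[0.001, -0.0011], [0.0013, -0.0008], [-0.0004, -0.0007], [-0.0016, 0.004], [-0.0003, -0.0014]]
3.902279891056578 [[0.4996, 0.1403], [0.5057, 0.0505], [0.5118, -0.0392], [0.6016, -0.0331], [0.5955, 0.0567]] [[0.0008, -0.003], [0.0035, -0.0003], [-0.0012, -0.0002], [-0.0022, 0.0049], [-0.0008, -0.0014]]
y        80   75   70   65   60   55   50   45   40   35   30   25   20   15   10    5    0   -5  -10  -15  -20  -25  -30  -35  -40  -45  -50
x0.85    -1   -1   -1   -1   -1   -1  423  405  355   63   62   62   98   99  100   75   33   32  101  107  105    4    4   13    3    5   -1
x0.80    -1   -1   -1   -1  126   -1  424  406  355   30   32   32  101   99   99  100   34   34  113  115  113   98  134   99    2    5   -1
x0.75    -1   -1   -1   -1   -1   -1  425  406  355   33   33   33   27   51   62   92   32   34  113  116  112  100  133  130    2    5   -1
x0.70    -1   -1   -1   -1   -1   -1  425  408  355   30   28   22    4    4    4    5    4    5  102  107  102   91
[... 745 characters left out ...]
72   71   69   68   74   74   71   71    9    8    4    4    4   13   18   19    4    4    4   81    4   96   89    3    3    4   -1
x0.35    72   71   68   60   73   73   71   69   11    8    4   16   18   18   20   20    4   19   18    4    4   17   25   21    2    3   -1
x0.30     1    0   21   25   19   18   15   15    8    5    5   15    5    5   15   12    4   16 1064   18   23   27   30   26    2    4   -1
x0.25     2    2  332  330  418    7    7    7    7    7    7    7    7    7    7    7    6    6    6    6    5    6    5    5    4    4   -1
x0.20    -1   -1  329  362  433  388  331   -1   -1   -1   -1   -1   -1   -1   -1   -1   -1   -1   -1   -1   -1   -1   -1   -1   -1   -1   -1
```

```bash
python3 -m handwheel '[[0.05,0,0,0,0,0,-8.7],[0.05,0,0,0,0,0,-8.6],[0.05,-0.025,-0.05,0,0,0,0],[0.05,-0.025,-0.05,0,0,0,0],[0.05,-0.025,-0.05,0,0,0,0],[0.05,-0.025,-0.05,0,0,0,0],[0.05,-0.025,-0.05,0,0,0,0],[0.05,-0.025,-0.05,0,0,0,0],[0.05,-0.025,-0.05,0,0,0,0],[0.05,-0.025,-0.05,0,0,0,0]]' 15
python3 - <<'E'
from h import *
G=np.array([[0,0],[0,-.09],[0,-.18],[.09,-.18],[.09,-.09]]);r0=np.array([17,28,17,24,35])/1000+.004
M0={"top0":np.array([[.5021,.1411],[.5083,.0513],[.5144,-.0385],[.6042,-.0324],[.5981,.0574]]),"scene0":np.array([[.4996,.1403],[.5057,.0505],[.5118,-.0392],[.6016,-.0331],[.5955,.0567]])}
for n,M in M0.items():
    f=load(n);q=cloud(f);s=cv2.cvtColor(f["im"],cv2.COLOR_BGR2HSV)[...,1]
    for _ in range(3):
        C=[];
        for p,r in zip(M,r0):
            m=(abs(np.hypot(q[...,0]-p[0],q[...,1]-p[1])-r)<.006)&(abs(q[...,2]-.03)<.006)&(s>120);c,rr=circ(q[m][:,:2]);C.append(c)
        C=np.array(C);g=G-G.mean(0);m=C-C.mean(0);a=np.arctan2((g[:,0]*m[:,1]-g[:,1]*m[:,0]).sum(),(g*m).sum())
        R=np.array([[np.cos(a),-np.sin(a)],[np.sin(a),np.cos(a)]]);M=g@R.T+C.mean(0)
    print(n,np.degrees(a),M.round(4).tolist(),(C-M).round(4).tolist())
E
```

```text
time: 1.4
position: [0.394, 0.2185, 0.2226]
tool_rot: [0.001, 3.141, 0.001]
ft_force: [1.2, 0.5, -0.5]
grip_width: 0.575
grip_force: 0.0
top0 3.5593341161898517 [[0.5026, 0.1403], [0.5082, 0.0505], [0.5138, -0.0393], [0.6036, -0.0337], [0.598, 0.0561]] [[0.0002, -0.0002], [0.0001, -0.0], [0.0002, 0.0001], [-0.0001, 0.0002], [-0.0003, -0.0001]]
scene0 3.5584672199012735 [[0.4993, 0.14], [0.5049, 0.0502], [0.5105, -0.0397], [0.6003, -0.0341], [0.5947, 0.0558]] [[-0.0001, -0.0001], [0.0003, 0.0002], [0.0, 0.0001], [0.0001, 0.0003], [-0.0003, -0.0005]]
```

```bash
python3 -m handwheel '[[0.05,-0.022,-0.048,0.011,0,0,0],[0.05,-0.022,-0.048,0.011,0,0,0],[0.05,-0.022,-0.048,0.011,0,0,0],[0.05,-0.022,-0.048,0.011,0,0,0],[0.05,-0.022,-0.048,0.011,0,0,0],[0.05,-0.022,-0.048,0.011,0,0,0],[0.05,-0.022,-0.048,0.011,0,0,0],[0.05,-0.022,-0.048,0.011,0,0,0],[0.05,-0.022,-0.045,0.011,0,0,0],[0.05,0,0,0,0,0,0],[0.05,0,0,0,0,0,0]]'
python3 - <<'E'
from bench import ctrl
from h import *
print(ctrl.get_state()["position"])
c=ctrl.camera_info("wrist");im,d=ctrl.get_image("wrist");cv2.imwrite("pics/wrist1.png",im);np.savez("wrist1.npz",im=im,d=d,K=c["intrinsics"],R=c["R"],t=c["t"])
f=load("wrist1");q=cloud(f)
for k,(x,y) in dict(red=(.5922,-.211),teal=(.609,-.145),green=(.5975,-.2725),yel=(.536,-.1707)).items():
    m=(np.hypot(q[...,0]-x,q[...,1]-y)<.025)&(abs(q[...,2]-.062)<.006);a=q[m]
    print(k,m.sum(),a.mean(0).round(4) if len(a) else 0,((a.min(0)+a.max(0))/2).round(4) if len(a) else 0,proj(f,[x,y,.062]).round())
E
```

```text
time: 2.78
position: [0.5908, -0.2082, 0.123]
tool_rot: [-0.001, -3.14, -0.001]
ft_force: [0.4, 0.8, -0.6]
grip_width: 0.574
grip_force: 0.0
[ 0.59080422 -0.20816122  0.12304092]
red 627 [ 0.5914 -0.211   0.0611] [ 0.592  -0.2112  0.0597] [252. 207.]
teal 587 [ 0.6075 -0.146   0.061 ] [ 0.6084 -0.1459  0.0596] [329. 226.]
green 638 [ 0.5966 -0.2722  0.061 ] [ 0.5973 -0.2728  0.0597] [180. 213.]
yel 732 [ 0.5362 -0.1713  0.0611] [ 0.5362 -0.1711  0.0598] [303. 139.]
```

View pics/wrist1.png

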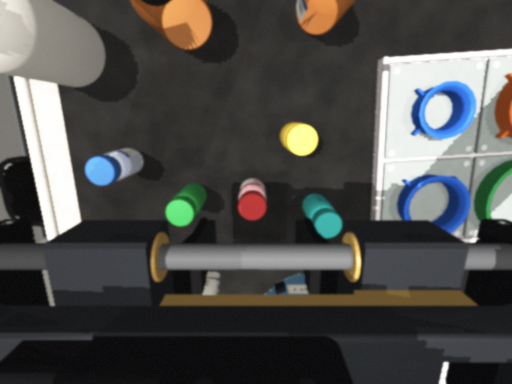

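Wrist view: the red vial is at (252,200), centred between the fingers. The green decoy is at (185,205) and teal at (322,215), with enough room on both sides. The wrist measurement agrees with the two-camera average.

```bash
python3 -m handwheel '[[0.05,-0.001,-0.003,0.03,0,0,0],[0.05,0,0,0.03,0,0,0],[0.05,0,0,0.025,0,0,0],[0.05,0,0,0.01,0,0,0],[0.05,0,0,0,0,0,0],[0.01,0,0,0,0,0,0],[0.01,0,0,0,0,0,0],[0.01,0,0,0,0,0,0],[0.01,0,0,0,0,0,0],[0.01,0,0,-0.02,0,0,0],[0.01,0,0,-0.03,0,0,0],[0.01,0,0,-0.03,0,0,0]]' 20
```

```text
time: 4.32
position: [0.5923, -0.2122, 0.1107]
tool_rot: [0.002, 3.141, -0.0]
ft_force: [1.0, 0.4, 0.1]
grip_width: 0.292
grip_force: 19.9
```

```bash
python3 -m handwheel '[[0.01,0,0,-0.02,0,0,0],[0.01,0.011,0.044,0,0,0,0],[0.01,0.011,0.044,0,0,0,0],[0.01,0.011,0.044,0,0,0,0],[0.01,0.011,0.044,0,0,0,0],[0.01,0.011,0.044,0,0,0,0],[0.01,0.011,0.044,0,0,0,0],[0.01,0.011,0.044,0,0,0,0],[0.01,0.014,0.044,0,0,0,0],[0.01,0,0,0,0,0,0],[0.01,0,0,0,0,0,0],[0.01,0,0,0,0,0,0]]'
python3 - <<'E'
from bench import ctrl
print(ctrl.get_state()["position"])
from h import *
c=ctrl.camera_info("wrist");im,d=ctrl.get_image("wrist");cv2.imwrite("pics/wrist2.png",im);np.savez("wrist2.npz",im=im,d=d,K=c["intrinsics"],R=c["R"],t=c["t"])
f=load("wrist2");q=cloud(f);s=cv2.cvtColor(f["im"],cv2.COLOR_BGR2HSV)[...,1]
for x,y,r in((.501,.1402,.021),(.5066,.0504,.032)):
    p=np.array([x,y])
    for _ in range(3):
        m=(abs(np.hypot(q[...,0]-p[0],q[...,1]-p[1])-r)<.006)&(abs(q[...,2]-.03)<.005)&(s>120)
        p,rr=circ(q[m][:,:2])
    print(m.sum(),p,rr)
E
```

```text
time: 5.82
position: [0.5019, 0.1386, 0.1288]
tool_rot: [0.005, 3.141, -0.001]
ft_force: [-0.7, 0.5, 0.7]
grip_width: 0.293
grip_force: 19.9
[0.50194274 0.13855712 0.12877944]
748 [0.5013736  0.14061201] 0.02103989056279175
1115 [0.50681563 0.05150226] 0.031767100594319315
```

View pics/wrist2.png

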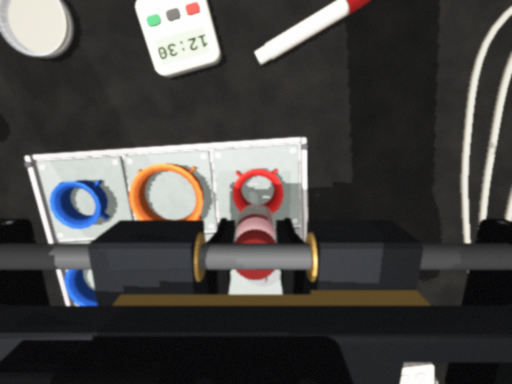

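Wrist view: the red vial is held in the fingers at (255,240), upright, just behind the red cup at (258,190). The cup fits at (0.501,0.1405), so I'll correct 2 mm and lower.

```bash
python3 -m handwheel '[[0.01,0.001,0.002,0.03,0,0,0],[0.01,0,0,0.025,0,0,0],[0.01,0,0,0.015,0,0,0],[0.01,0,0,0.01,0,0,0],[0.01,0,0,0.008,0,0,0],[0.01,0,0,0,0,0,0],[0.01,0,0,0,0,0,0]]'
```

```text
time: 6.75
position: [0.5008, 0.1422, 0.0411]
tool_rot: [0.001, 3.141, 0.001]
ft_force: [0.2, 0.7, -1.8]
grip_width: 0.291
grip_force: 19.9
```

```bash
python3 -m handwheel '[[0.01,0,0,0.001,0,0,0],[0.045,0,0,0,0,0,0],[0.045,0,0,0,0,0,0],[0.045,0,0,0,0,0,0],[0.045,0,0,-0.03,0,0,0],[0.045,0,0,-0.06,0,0,0],[0.045,-0.006,-0.047,0,0,0,0],[0.045,-0.006,-0.047,0,0,0,0],[0.045,-0.006,-0.047,0,0,0,0],[0.045,-0.006,-0.047,0,0,0,0],[0.045,-0.006,-0.047,0,0,0,0],[0.045,-0.006,-0.047,0,0,0,0]]'
python3 -m handwheel '[[0.045,-0.006,-0.048,0,0,0,0],[0.045,-0.006,-0.048,0,0,0,0],[0.045,-0.006,-0.048,0,0,0,0],[0.045,-0.006,-0.048,0,0,0,0],[0.045,0,0,0,0,0,0],[0.045,0,0,0,0,0,0],[0.045,0,0,0,0,0,0]]'
cat > look.py <<'E'
from bench import ctrl
from h import *
def look(name,tag):
    p=ctrl.get_state()["position"];c=ctrl.camera_info(name);im,d=ctrl.get_image(name);cv2.imwrite(f"pics/{tag}.png",im)
    np.savez(tag+".npz",im=im,d=d,K=c["intrinsics"],R=c["R"],t=c["t"]);f=load(tag);return p,f,cloud(f)
def top(q,x,y,h,r=.03):
    m=(np.hypot(q[...,0]-x,q[...,1]-y)<r)&(abs(q[...,2]-h)<.006);a=q[m]
    return m.sum(),a.mean(0).round(4) if len(a) else 0,((a.min(0)+a.max(0))/2).round(4) if len(a) else 0
E
python3 - <<'E'
from look import *
p,f,q=look("wrist","wrist3");print(p,top(q,.5615,-.335,.062))
p,f,q=look("top","top3");print(top(q,.503,.14,.073))
E
```

```text
time: 8.25
position: [0.5363, -0.1412, 0.1297]
tool_rot: [0.001, 3.141, 0.001]
ft_force: [0.2, 0.6, 0.0]
grip_width: 0.517
grip_force: 0.0
time: 9.12
position: [0.5607, -0.3299, 0.1294]
tool_rot: [-0.002, 3.141, 0.002]
ft_force: [0.8, 0.3, -0.9]
grip_width: 0.518
grip_force: 0.0
[ 0.56066505 -0.32985533  0.12935502] (np.int64(598), array([ 0.5606, -0.3355,  0.0611]), array([ 0.5613, -0.3356,  0.0599]))
(np.int64(64), array([0.5019, 0.1419, 0.0736]), array([0.5017, 0.1419, 0.0725]))
```

```bash
python3 -m handwheel '[[0.045,-0.001,-0.0055,0.03,0,0,0],[0.045,0,0,0.035,0,0,0],[0.045,0,0,0.025,0,0,0],[0.045,0,0,0.011,0,0,0],[0.045,0,0,0,0,0,0],[0.01,0,0,0,0,0,0],[0.01,0,0,0,0,0,0],[0.01,0,0,0,0,0,0],[0.01,0,0,0,0,0,0],[0.01,0,0,-0.03,0,0,0],[0.01,0,0,-0.04,0,0,0],[0.01,0,0,-0.04,0,0,0]]' 20
python3 -m handwheel '[[0.01,0.007,0.042,0,0,0,0],[0.01,0.007,0.042,0,0,0,0],[0.01,0.007,0.042,0,0,0,0],[0.01,0.007,0.042,0,0,0,0],[0.01,0.007,0.042,0,0,0,0],[0.01,0.007,0.042,0,0,0,0],[0.01,0.007,0.044,0,0,0,0],[0.01,0,0,0,0,0,0],[0.01,0,0,0,0,0,0],[0.01,0,0,0,0,0,0],[0.01,0,0,0,0,0,0]]'
python3 -c "
from bench import ctrl
print(ctrl.get_state()['position'])"
```

```text
time: 10.72
position: [0.5607, -0.3373, 0.1394]
tool_rot: [-0.002, -3.141, -0.0]
ft_force: [0.3, -0.0, 0.3]
grip_width: 0.295
grip_force: 19.6
time: 12.1
position: [0.5123, -0.0425, 0.1385]
tool_rot: [0.005, 3.142, -0.0]
ft_force: [-0.2, -0.6, -0.1]
grip_width: 0.293
grip_force: 19.6
[ 0.5123348  -0.04253402  0.13854297]
```

```bash
python3 -m handwheel '[[0.01,0,0.0025,0.04,0,0,0],[0.01,0,0,0.025,0,0,0],[0.01,0,0,0.015,0,0,0],[0.01,0,0,0.01,0,0,0],[0.01,0,0,0.009,0,0,0],[0.01,0,0,0,0,0,0],[0.01,0,0,0,0,0,0]]'
python3 -c "
from bench import ctrl
print(ctrl.get_state()['position'])"
```

```text
time: 12.98
position: [0.5127, -0.0389, 0.0399]
tool_rot: [0.001, 3.141, 0.0]
ft_force: [0.5, 0.1, -0.4]
grip_width: 0.296
grip_force: 19.9
[ 0.51267361 -0.03893686  0.03988278]
```

```bash
python3 -m handwheel '[[0.01,0,0,0.001,0,0,0],[0.045,0,0,0,0,0,0],[0.045,0,0,0,0,0,0],[0.045,0,0,0,0,0,0],[0.045,0,0,-0.03,0,0,0],[0.062,0,0,-0.06,0,0,0],[0.062,0.029,-0.038,0,0,0,0],[0.062,0.029,-0.038,0,0,0,0],[0.062,0.029,-0.038,0,0,0,0],[0.062,0,0,0,0,0,0],[0.062,0,0,0,0,0,0],[0.062,0,0,0,0,0,0]]'
python3 - <<'E'
from look import *
p,f,q=look("wrist","wrist4");print(p,top(q,.426,-.1527,.082))
p,f,q=look("top","top4");print(top(q,.5138,-.0395,.073))
E
```

```text
time: 14.48
position: [0.4258, -0.1518, 0.1285]
tool_rot: [0.002, -3.142, 0.0]
ft_force: [0.3, 0.4, 0.8]
grip_width: 0.716
grip_force: 0.0
[ 0.42582858 -0.15180198  0.12853849] (np.int64(956), array([ 0.4257, -0.1526,  0.0811]), array([ 0.4262, -0.1524,  0.0795]))
(np.int64(63), array([ 0.5141, -0.0392,  0.0734]), array([ 0.5142, -0.0393,  0.0744]))
```

```bash
python3 - <<'E'
from h import *
q=cloud(load("scene0")).reshape(-1,3)
for k,x,y,h in(("sa",.4237,-.1525,.082),("la",.433,-.271,.098),("wh",.4577,-.3785,.128)):
    a=q[np.hypot(q[:,0]-x,q[:,1]-y)<.045]
    print(k,[(round(z*1000),round(1000*np.percentile(np.hypot(a[m,0]-x,a[m,1]-y),60),1)) for z in np.arange(.008,h,.006) if (m:=abs(a[:,2]+.002-z)<.003).sum()>5])
E
```

```text
sa [(8, np.float64(18.8)), (14, np.float64(19.0)), (20, np.float64(19.0)), (26, np.float64(19.1)), (32, np.float64(19.5)), (38, np.float64(19.1)), (44, np.float64(19.3)), (50, np.float64(18.5)), (56, np.float64(18.5)), (62, np.float64(16.3)), (68, np.float64(13.1)), (74, np.float64(12.8)), (80, np.float64(12.2))]
la [(8, np.float64(22.7)), (14, np.float64(22.9)), (20, np.float64(23.2)), (26, np.float64(23.1)), (32, np.float64(23.0)), (38, np.float64(23.0)), (44, np.float64(23.2)), (50, np.float64(23.1)), (56, np.float64(23.2)), (62, np.float64(22.6)), (68, np.float64(22.7)), (74, np.float64(21.2)), (80, np.float64(17.4)), (86, np.float64(14.6)), (92, np.float64(15.0))]
wh [(8, np.float64(30.1)), (14, np.float64(30.1)), (20, np.float64(30.3)), (26, np.float64(30.6)), (32, np.float64(30.5)), (38, np.float64(30.5)), (44, np.float64(30.5)), (50, np.float64(30.6)), (56, np.float64(30.6)), (62, np.float64(30.5)), (68, np.float64(30.5)), (74, np.float64(30.5)), (80, np.float64(30.2)), (86, np.float64(30.0)), (92, np.float64(27.9)), (98, np.float64(24.1)), (104, np.float64(19.6)), (110, np.float64(16.2)), (116, np.float64(16.2)), (122, np.float64(16.1))]
```

```bash
python3 -m handwheel '[[0.062,0,-0.001,0.03,0,0,0],[0.062,0,0,0.035,0,0,0],[0.062,0,0,0.025,0,0,0],[0.062,0,0,0.01,0,0,0],[0.062,0,0,0,0,0,0],[0.02,0,0,0,0,0,0],[0.02,0,0,0,0,0,0],[0.02,0,0,0,0,0,0],[0.02,0,0,0,0,0,0],[0.02,0,0,-0.03,0,0,0],[0.02,0,0,-0.04,0,0,0],[0.02,0,0,-0.04,0,0,0]]' 30
python3 -m handwheel '[[0.02,-0.035,0.024,0,0,0,0],[0.02,-0.035,0.024,0,0,0,0],[0.02,-0.035,0.024,0,0,0,0],[0.02,-0.035,0.024,0,0,0,0],[0.02,-0.036,0.023,0,0,0,0],[0.02,0,0,0,0,0,0],[0.02,0,0,0,0,0,0],[0.02,0,0,0,0,0,0]]'
python3 -c "
from bench import ctrl
print(ctrl.get_state()['position'])"
```

```text
time: 16.08
position: [0.4247, -0.1538, 0.1394]
tool_rot: [-0.002, -3.141, -0.0]
ft_force: [0.4, 0.0, -1.0]
grip_width: 0.458
grip_force: 30.0
time: 17.08
position: [0.6004, -0.0361, 0.1386]
tool_rot: [-0.004, -3.141, -0.0]
ft_force: [-0.4, -0.9, -0.9]
grip_width: 0.455
grip_force: 30.0
[ 0.60043935 -0.03610902  0.13860925]
```

```bash
python3 -m handwheel '[[0.02,-0.001,0.002,0.04,0,0,0],[0.02,0,0,0.025,0,0,0],[0.02,0,0,0.015,0,0,0],[0.02,0,0,0.01,0,0,0],[0.02,0,0,0.009,0,0,0],[0.02,0,0,0,0,0,0],[0.02,0,0,0,0,0,0]]'
python3 -c "
from bench import ctrl
print(ctrl.get_state()['position'])"
```

```text
time: 17.95
position: [0.6027, -0.0329, 0.0399]
tool_rot: [0.001, 3.141, 0.0]
ft_force: [-1.1, -0.5, -0.7]
grip_width: 0.451
grip_force: 30.0
[ 0.60267731 -0.03293887  0.03992487]
```

```bash
python3 -m handwheel '[[0.02,0,0,0.001,0,0,0],[0.06,0,0,0,0,0,0],[0.06,0,0,0,0,0,0],[0.06,0,0,0,0,0,0],[0.06,0,0,-0.04,0,0,0],[0.07,0,0,-0.06,0,0,0],[0.07,0.028,-0.04,0,0,0,0],[0.07,0.028,-0.04,0,0,0,0],[0.07,0.028,-0.04,0,0,0,0],[0.07,0.028,-0.04,0,0,0,0],[0.07,0.028,-0.04,0,0,0,0],[0.07,0.027,-0.037,0,0,0,0]]'
python3 -m handwheel '[[0.07,0,0,0,0,0,0],[0.07,0,0,0,0,0,0]]'
python3 - <<'E'
from look import *
p,f,q=look("wrist","wrist5");print(p,top(q,.435,-.2707,.098))
p,f,q=look("top","top5");print(top(q,.603,-.034,.093))
E
```

```text
time: 19.45
position: [0.434, -0.2711, 0.1386]
tool_rot: [0.002, 3.141, 0.0]
ft_force: [0.9, 0.6, 0.1]
grip_width: 0.807
grip_force: 0.0
time: 19.7
position: [0.4355, -0.2693, 0.1385]
tool_rot: [0.001, 3.141, 0.001]
ft_force: [1.0, -0.2, 0.0]
grip_width: 0.803
grip_force: 0.0
[ 0.43546003 -0.26925025  0.13853077] (np.int64(1307), array([ 0.4339, -0.2706,  0.0972]), array([ 0.4349, -0.2705,  0.0957]))
(np.int64(84), array([ 0.6044, -0.0334,  0.0938]), array([ 0.6048, -0.0335,  0.0927]))
```

```bash
python3 -m handwheel '[[0.08,0,0,-0.04,0,0,0],[0.08,-0.008,-0.036,0,0,0,0],[0.08,-0.008,-0.036,0,0,0,0],[0.08,-0.008,-0.037,0,0,0,0],[0.08,0,0,0,0,0,0],[0.08,0,0,0,0,0,0],[0.08,0,0,0,0,0,0]]'
python3 - <<'E'
from look import *
p,f,q=look("wrist","wrist6");print(p,top(q,.4595,-.3784,.128,.04))
E
```

```text
time: 20.68
position: [0.4597, -0.377, 0.1784]
tool_rot: [-0.002, 3.141, 0.002]
ft_force: [-0.0, -0.0, 0.5]
grip_width: 0.92
grip_force: 0.0
[ 0.45970483 -0.3769797   0.17842983] (np.int64(1363), array([ 0.4585, -0.3789,  0.1272]), array([ 0.4594, -0.3791,  0.1258]))
```

View pics/wrist6.png

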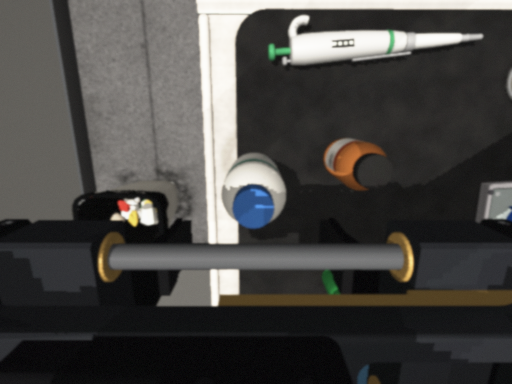

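Wrist view: the white bottle's cap is at (253,205), between the open fingers with a gap on both sides. The large amber is clear at (355,162).

```bash
python3 -m handwheel '[[0.08,0,-0.001,0.04,0,0,0],[0.08,0,0,0.035,0,0,0],[0.08,0,0,0.025,0,0,0],[0.08,0,0,0.0155,0,0,0],[0.08,0,0,0,0,0,0],[0.04,0,0,0,0,0,0],[0.04,0,0,0,0,0,0],[0.04,0,0,0,0,0,0],[0.04,0,0,0,0,0,0]]' 45
python3 -m handwheel '[[0.04,0,0,-0.02,0,0,0],[0.04,0,0,-0.04,0,0,0],[0.04,0,0,-0.04,0,0,0],[0.04,0,0,-0.03,0,0,0],[0.04,0,0,0,0,0,0]]'
```

```text
time: 21.85
position: [0.4596, -0.3798, 0.0639]
tool_rot: [0.001, 3.14, 0.0]
ft_force: [-0.5, 2.7, 5.4]
grip_width: 0.709
grip_force: 44.9
time: 22.48
position: [0.4598, -0.3812, 0.1958]
tool_rot: [0.002, 3.137, -0.004]
ft_force: [0.0, -0.0, -3.9]
grip_width: 0.705
grip_force: 44.9
```

```bash
python3 -m handwheel '[[0.04,-0.006,0.02,0,0,0,0],[0.04,-0.0124,0.0395,0,0,0,0],[0.04,-0.0124,0.0395,0,0,0,0],[0.04,-0.0124,0.0395,0,0,0,0],[0.04,-0.0124,0.0395,0,0,0,0],[0.04,-0.0124,0.0395,0,0,0,0],[0.04,-0.0124,0.0395,0,0,0,0],[0.04,-0.0124,0.0395,0,0,0,0],[0.04,-0.0124,0.0395,0,0,0,0],[0.04,-0.0124,0.0395,0,0,0,0],[0.04,-0.0124,0.0395,0,0,0,0],[0.04,-0.006,0.02,0,0,0,0]]'
python3 -m handwheel '[[0.04,0,0,0,0,0,0],[0.04,0,0,0,0,0,0],[0.04,0,0,0,0,0,0]]'
python3 - <<'E'
from look import *
p,f,q=look("top","top7");print(ctrl.get_state()["position"])
p,f,q=look("scene","scene7")
E
```

```text
time: 23.98
position: [0.5947, 0.0579, 0.1913]
tool_rot: [0.004, -3.139, 0.001]
ft_force: [0.0, -0.5, -2.0]
grip_width: 0.703
grip_force: 44.9
time: 24.35
position: [0.5951, 0.0526, 0.1932]
tool_rot: [0.007, 3.141, -0.001]
ft_force: [-0.4, -0.0, -2.7]
grip_width: 0.708
grip_force: 44.9
[0.59517473 0.05311045 0.19327362]
```

View pics/scene7.png

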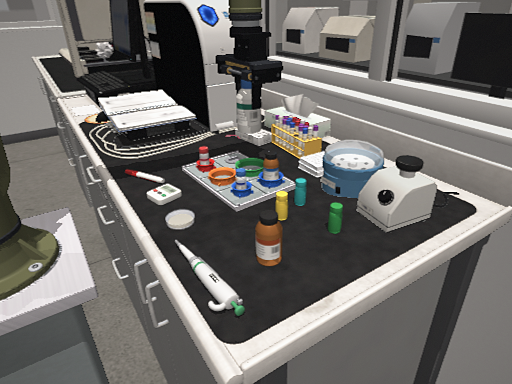

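Scene view: both vials and the small amber stand in their nests. The white bottle is held upright above the green cup at (245,110), and the large amber is the only other bottle left, at (268,240).

```bash
python3 -m handwheel '[[0.04,-0.001,0.0025,0.03,0,0,0],[0.04,0,0,0.035,0,0,0],[0.04,0,0,0.025,0,0,0],[0.04,0,0,0.01,0,0,0],[0.04,0,0,0.01,0,0,0],[0.04,0,0,0.008,0,0,0],[0.04,0,0,0,0,0,0],[0.04,0,0,0,0,0,0]]'
python3 -c "
from bench import ctrl
print(ctrl.get_state()['position'])"
```

```text
time: 25.45
position: [0.5967, 0.0575, 0.0755]
tool_rot: [0.001, 3.141, 0.0]
ft_force: [0.1, 0.2, -2.4]
grip_width: 0.706
grip_force: 45.0
[0.59666943 0.05754153 0.07553124]
```

```bash
python3 -m handwheel '[[0.04,0,0,0.001,0,0,0],[0.076,0,0,0,0,0,0],[0.076,0,0,0,0,0,0],[0.076,0,0,0,0,0,0],[0.076,0,0,-0.03,0,0,0],[0.076,0,0,-0.05,0,0,0],[0.076,0,0,-0.03,0,0,0],[0.07,0.02,-0.041,0,0,0,0],[0.07,0.02,-0.041,0,0,0,0],[0.07,0.02,-0.041,0,0,0,0],[0.07,0.02,-0.041,0,0,0,0],[0.07,0.02,-0.041,0,0,0,0]]'
python3 -m handwheel '[[0.07,0.02,-0.041,0,0,0,0],[0.07,0.02,-0.041,0.02,0,0,0],[0.07,0.021,-0.04,0.02,0,0,0],[0.07,0,0,0,0,0,0],[0.07,0,0,0,0,0,0],[0.07,0,0,0,0,0,0]]'
python3 - <<'E'
from look import *
p,f,q=look("wrist","wrist8");print(p,top(q,.435,-.2707,.098))
p,f,q=look("top","top8");print(top(q,.598,.056,.139,.04))
E
```

```text
time: 26.95
position: [0.4955, -0.1487, 0.1843]
tool_rot: [0.002, 3.141, 0.001]
ft_force: [-0.5, 0.8, -0.5]
grip_width: 0.805
grip_force: 0.0
time: 27.7
position: [0.4363, -0.2682, 0.1445]
tool_rot: [-0.002, 3.141, 0.0]
ft_force: [-1.1, 0.4, -0.1]
grip_width: 0.805
grip_force: 0.0
[ 0.43626532 -0.26817643  0.14447024] (np.int64(1247), array([ 0.434 , -0.2706,  0.0972]), array([ 0.4347, -0.2707,  0.0959]))
(np.int64(134), array([0.5974, 0.0572, 0.14  ]), array([0.5975, 0.0577, 0.1391]))
```

```bash
python3 -m handwheel '[[0.07,0.001,-0.002,0.04,0,0,0],[0.07,0,0,0.035,0,0,0],[0.07,0,0,0.02,0,0,0],[0.07,0,0,0.0125,0,0,0],[0.07,0,0,0,0,0,0],[0.025,0,0,0,0,0,0],[0.025,0,0,0,0,0,0],[0.025,0,0,0,0,0,0],[0.025,0,0,0,0,0,0],[0.025,0,0,-0.03,0,0,0],[0.025,0,0,-0.045,0,0,0],[0.025,0,0,-0.045,0,0,0]]' 40
python3 -m handwheel '[[0.025,-0.008,0.035,0,0,0,0],[0.025,-0.008,0.036,0,0,0,0],[0.025,-0.008,0.036,0,0,0,0],[0.025,-0.008,0.036,0,0,0,0],[0.025,-0.008,0.036,0,0,0,0],[0.025,-0.008,0.036,0,0,0,0],[0.025,-0.008,0.036,0,0,0,0],[0.025,-0.008,0.036,0,0,0,0],[0.025,-0.008,0.034,0,0,0,0],[0.025,0,0,0,0,0,0],[0.025,0,0,0,0,0,0],[0.025,0,0,0,0,0,0]]'
python3 -c "
from bench import ctrl
print(ctrl.get_state()['position'])"
```

```text
time: 29.3
position: [0.4335, -0.2712, 0.1574]
tool_rot: [-0.002, -3.141, -0.0]
ft_force: [1.6, 1.1, -0.6]
grip_width: 0.543
grip_force: 40.0
time: 30.8
position: [0.5062, 0.0483, 0.1565]
tool_rot: [-0.005, -3.141, 0.0]
ft_force: [-0.5, 0.1, -1.6]
grip_width: 0.545
grip_force: 40.0
[0.50615705 0.04828978 0.15648851]
```

```bash
python3 -m handwheel '[[0.025,0,0.002,0.04,0,0,0],[0.025,0,0,0.03,0,0,0],[0.025,0,0,0.02,0,0,0],[0.025,0,0,0.01,0,0,0],[0.025,0,0,0.0075,0,0,0],[0.025,0,0,0,0,0,0],[0.025,0,0,0,0,0,0]]'
python3 -c "
from bench import ctrl
print(ctrl.get_state()['position'],ctrl.get_state()['ft_force'])"
```

```text
time: 31.68
position: [0.507, 0.0518, 0.0497]
tool_rot: [0.001, 3.14, 0.001]
ft_force: [0.9, 0.7, -1.1]
grip_width: 0.54
grip_force: 40.0
[0.50698961 0.0517614  0.04974448] [ 0.93703933  0.6632551  -1.07535053]
```

```bash
python3 -m handwheel '[[0.025,0,0,0.001,0,0,0],[0.062,0,0,0,0,0,0],[0.062,0,0,0,0,0,0],[0.062,0,0,0,0,0,0],[0.062,0,0,-0.03,0,0,0],[0.062,0,0,-0.05,0,0,0],[0.062,0,0,-0.05,0,0,0],[0.062,0,-0.05,-0.03,0,0,0],[0.062,0,-0.05,0,0,0,0],[0.062,0,-0.05,0,0,0,0],[0.062,0,-0.05,0,0,0,0],[0.062,0,-0.05,0,0,0,0]]'
python3 -m handwheel '[[0.062,0,-0.04,0,0,0,0],[0.062,0,0,0,0,0,0],[0.062,0,0,0,0,0,0],[0.062,0,0,0,0,0,0]]'
python3 - <<'E'
from look import *
p,f,q=look("scene","scene9");p,f,q=look("top","top9");print(p)
for k,x,y,h in(("red",.5026,.1403,.073),("bs",.5138,-.0393,.073),("bl",.6036,-.0337,.093),("or",.5082,.0505,.109),("gr",.598,.0561,.139)): print(k,top(q,x,y,h))
im=np.vstack([cv2.resize(load("scene9")["im"][120:230,150:330],(720,440))]);cv2.imwrite("pics/final.png",im)
E
```

```text
time: 33.17
position: [0.5062, -0.1996, 0.2084]
tool_rot: [0.0, 3.14, 0.001]
ft_force: [0.8, -0.3, -1.3]
grip_width: 0.715
grip_force: 0.0
time: 33.67
position: [0.5067, -0.2365, 0.2079]
tool_rot: [-0.003, 3.141, 0.002]
ft_force: [0.3, -1.1, -0.1]
grip_width: 0.711
grip_force: 0.0
[ 0.50664415 -0.23655064  0.20796395]
red (np.int64(67), array([0.5016, 0.1417, 0.0737]), array([0.5015, 0.1422, 0.0729]))
bs (np.int64(64), array([ 0.5139, -0.0389,  0.0737]), array([ 0.5142, -0.0393,  0.0736]))
bl (np.int64(83), array([ 0.6046, -0.0332,  0.0934]), array([ 0.604 , -0.0334,  0.0936]))
or (np.int64(117), array([0.5083, 0.0508, 0.11  ]), array([0.5083, 0.0503, 0.1086]))
gr (np.int64(135), array([0.5975, 0.0569, 0.1398]), array([0.5978, 0.0573, 0.1383]))
```

View pics/final.png

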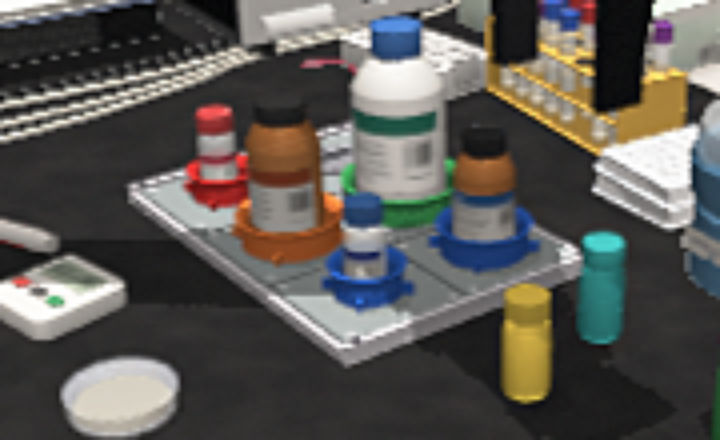

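In the final crop all five bottles stand upright and fully down in their matching cups: red (215,160), large amber in orange (285,180), blue vial (363,240), white in green (400,120) and small amber in wide blue (485,190). The decoys haven't moved and the robot is clear, so I'm handing in.

```bash
python3 -c "
from bench import ctrl
print(ctrl.close_job())"
```

```text
the job is handed in; nothing more can be done
None
```

All five bottles stand upright, fully down and released in their matching nests, and the job was handed in at about 34 s of the 149 s allowed; the hand-in returned no verdict.

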